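# Open the sprung gate of the sample-bottle carrier and hold it wide

## Robot

A 7-joint arm with a two-finger parallel gripper is mounted at the origin on the work surface. World frame = base frame: x ahead of the robot, y to its left, z up, the work surface at z = 0. Lengths are in m, angles in rad, forces in N, time in s.
With the tool pointing down it reaches from about 0.425 to 0.925 m from the base axis. Payload 6.8 kg.
Tool frame: the origin (TCP) lies on the centre line of the jaws, within the pads' length; the fingertips stand 8 mm ahead of it and the grasp point (between the pads) lies 11 mm behind it (r.finger_overhang is the distance from the TCP to the fingertips, in m); x points along the fingers, z is the direction in which the jaws open and shut, and the axes are right-handed (so a half turn about x gives the same grasp; the last joint's range is limited). The gripper opens to 85 mm and grips with 20 to 120 N. Pads are 22 mm wide; open, the fingers measure 114 mm over their backs; the gripper's body (76 mm by 85 mm) begins 54 mm behind the grasp point. The pads swing forward as they close: fully open they stand 13 mm farther back than shut.
Start: joints at [1.227, 0.477, 0.022, 1.555, -0.011, 1.109, -0.083], TCP at [0.158, -0.656, 0.239] pointing down, gripper open.
Joint ranges: [-2.96, 2.96], [-0.34, 2.1], [-1.41, 1.46], [0.24, 2.44], [-1.37, 4.51], [0.17, 1.92], [-2.96, 2.96]. Speed limits (rad/s): [2.39, 2.39, 3.14, 3.14, 3.14, 3.14, 3.14].

## Interface

Orientations are given as a rotation vector (axis times angle).
In Python, from bench import r gives the robot as it stands. The module is installed in compiled form; this text tells all that it offers.
- The arm moves only by the tool play_rows, never from a script. Its argument "plan" is a list of rows, each a list of 5 numbers: the opening, from -1 (shut) to 1 (fully open), then the shift along the world's x, y, z in m, then the turn about the world's z in rad. A call has 1 to 10 rows; each row is the pose to reach, as a shift and turn from the pose commanded when the call began; what a row does not reach only later rows make up. A row lasts 1/10 s, in which the tool goes at most 50 mm and 8.59 degrees, less where a joint would pass 70% of its speed; a pose out of reach is approached as far as the arm can. A call with a gripper value outside its range is refused whole. The fingers move at their own pace and stop on an object; "force" is the grip in N (left out, the last holds). Time passes only in rows, so rows that repeat a pose let the fingers close. It gives the time, the measured TCP pose, the force and the opening at its end, in the units of the state.
- r.get_obs(): the state, without advancing time (a new reading comes with each control period).
- r.grab_frame(name): name is "side" or "top" or "wrist"; returns a dict with "pixels" (420x560x3 uint8, blue, green, red), "z_map" (420x560 float32, m along the optical axis (not along the pixel's ray), 0 where there is no reading), "vfov" (degrees; the focal length in pixels is half the picture's height over the tangent of half this angle, whatever the lens; pixels are square), "cx", "cy" (the principal point, pixels), "R" (3x3) and "t" (3): a world point X has camera coordinates R X + t; the wrist camera has in their place "tool_from_camera" (4x4, takes a point from camera to tool coordinates, whose origin is the TCP and whose axes are the tool frame's). Camera axes: x right, y down, z forward; pixel columns grow to the right and rows downward; lengths in m; the calibration is good to about 2 mm. A picture is of the moment at which its call begins: read the wrist's pose just before it.
- r.hand_in(): hands the job in, once; it reports no verdict.
Trained networks look in a picture, given as the dict that the camera call returned (one of the last four; its "shot" number tells which), for a name from the list of things; names that differ only in an ending like _2 or _b are one class to them, and where a whole thing is asked for, a point or a joint stands for the part that bears it (a point fixed in the world has none). Each returns a list of dicts, best first, with "conf" (0 to 1); they miss things now and then, are a little off and sometimes report something else, mostly with a low value. They report only what shows in the picture. A call takes as long as a camera call.
- r.outline_of(picture, label): "mask" (420x560 bool, what is visible of it) and "bbox" ([left, top, right, bottom] as shares, 0 to 1, of the picture: columns of its width, rows of its height, round what is visible of it).
- r.pinpoint(picture, label): "position" ([column, row] as shares, 0 to 1, of the picture: columns of its width, rows of its height: a listed point, or the origin of a listed thing).
The state is a dict: "clock": time; "joints": joint angles; "qvel": joint speeds; "tau": joint torques, N m; "tcp_pos": TCP position; "orientation": TCP orientation; "contact_force": force on the tool from outside, world axes, zero at the start; "moment": the same for the moment, N m; "grip_width": finger opening in m.
Only numpy, scipy, OpenCV 4.12 (cv2) and the standard library are available. Lean on these libraries where they do the work, as an engineer would, in place of code of your own. Each camera call takes 0.05 s, during which the arm holds its last target.

## Task

Open the end gate of the aluminium bottle carrier so that a colleague can draw the bottle rack straight out: squeeze the main catch, the one at the gate's free end, and with it squeezed ease the gate out until it is stopped by its safety catch; let the main catch go, then squeeze the safety catch, the one nearer the hinge, draw the gate clear and swing it past its click stop until it stands square to where it was shut, or a little wider. The gate is sprung and will not stay wide by itself, so finish while still holding it there with the fingers, and leave the rack and everything else on the bench where it is.

Things in the scene. Friction and masses are not known exactly. Their poses are not given: they have to be found in the camera images.
- carrier: open-topped bottle carrier of aluminium profiles and grey panels, 300 mm long (its x), 250 mm wide (y), 150 mm high; it cannot move. Origin at the middle of its underside; its -x end, towards the robot, is closed by the gate. On the right front corner (-y) a steel strike reaches 166 mm above the bench, its lip in front of the gate's bolts
- gate (a joint): rad; 0 shut, grows as the free end swings out to -x, then left (clockwise from above); stop 1.75. On the safety catch: 0.075 to 0.087. From 0.16 both bolts stay clear even if let go. Spring closes it always: 0.08 N m shut, 0.48 at 1.6; damping 0.25 N m s/rad. Click stop from 0.83 to 1.27: takes about 1 N m in all at 0.84; let go beyond it the gate falls back and rests there at 1.27. Square: 1.57
- main_catch (a joint): travel of the main catch's sliding tab and bolt, m: 0 = bolt shot behind the strike, 0.013 = squeezed home against its stop; the bolt is clear of the strike from 0.010 up. A spring (3 N at first, 6.3 N at the end) shoots it again when let go
- safety_catch (a joint): the same for the safety catch: 0 = bolt shot, 0.013 = squeezed home, clear of the strike from 0.010 up, same spring
- gate_hinge (a point): point on the upright hinge axis, at the carrier's left front corner, 150 mm above the bench. It turns with the gate: z up, -y along the gate to its free end, -x out of its outer face. The gate is 215 mm long from the axis, 20 mm thick (x -10 to 10), 14 to 150 mm above the bench; two 8 mm bolts with guides lie on top, up to 163 mm, and a flat round cam (radius 34 mm) over the hinge, to 163 mm
- gate_end (a point): point on the free end of the gate at its top, 215 mm from the hinge axis, 150 mm above the bench; axes as gate_hinge
- main_catch_grip (a point): middle of the main catch, 175 mm from the hinge axis, 187 mm above the bench; axes as gate_hinge. Two upright steel tabs, 30 mm wide (x), 6 mm thick, 165 to 203 mm up, 40 mm over their outer faces (y). The hinge-side tab is fixed to the gate, the ribbed free-end one slides 13 mm to it: squeezed 27 mm, middle 6.5 mm nearer the hinge. 42 mm free between the catches
- safety_catch_grip (a point): middle of the safety catch, 93 mm from the hinge axis, 187 mm above the bench; axes as gate_hinge, tabs as the main catch's but narrower (22 mm in x): 40 mm over their outer faces, 27 mm squeezed (middle then 6.5 mm nearer the hinge); hinge-side tab fixed. With it squeezed the gate can be swung by the catch itself
- rack_centre (a point): the bottle rack standing loose inside the carrier: white tray 262 x 200 mm, 45 mm high, with six glass bottles of 68 mm diameter and white caps, 128 mm high in all; 0.8 to 1.8 kg. Point at its middle, 60 mm above its underside. To be left where it is
- capped_vial_centre (a point): glass vial with a white screw cap, 33 mm diameter, 88 mm tall, standing on the bench to the right of the gate's free end. Point on its axis, 40 mm up. Bystander
- open_vial_centre (a point): the same vial without its cap, 33 mm diameter, 80 mm tall, standing in front and to the right of the gate, outside its swing. Point on its axis, 40 mm up. Bystander
- vial_cap_centre (a point): white screw cap, 28 mm diameter, 14 mm high, lying to the right of the carrier beyond the vials. Point at its middle. Bystander
- battery_pack_centre (a point): blue battery pack, 90 x 55 x 22 mm, lying to the left of the gate's hinge, outside its swing. Point at its middle. Bystander
- beaker_centre (a point): glass beaker, 72 mm diameter, 92 mm tall, front left on the bench. Point on its axis, 46 mm up. Bystander
- dropper_centre (a point): plastic dropper pipette, 206 mm long, 12 mm thick, lying front right on the bench. Point on its axis, 6 mm up. Bystander

How it is judged:
On the way, in this order (a step that is already met when the one before it is completed fails the run):
1. the main catch is squeezed with the gate still shut (value of joint main_catch above 0.009 m and value of joint gate below 0.05 rad), for 0.05 s.
2. the gate is out on its safety catch, the safety bolt still shot (value of joint gate between 0.062 and 0.11 rad and value of joint safety_catch below 0.005 m), for 0.1 s.
3. the safety catch is squeezed with the gate still near it (value of joint safety_catch above 0.009 m and value of joint gate below 0.3 rad), for 0.05 s.
4. the gate is swung past its click stop (value of joint gate above 1.3 rad), for 0.1 s.
At the end, for the whole second after the job is handed in: The gate stands at 1.5 rad or more (square to its shut position is 1.57), at rest within 0.1 rad/s, held there by the fingers with more than 1 N on the gate or its catches; the rack and the bench's other things are within 30 mm of where they began (value of joint gate above 1.5 rad and velocity of joint gate between -0.1 and 0.1 rad/s and contact force between the fingers and gate above 1 N and distance of each of rack_centre, capped_vial_centre, open_vial_centre, vial_cap_centre, battery_pack_centre, beaker_centre, dropper_centre from where it was at the start of the episode below 0.03 m); the arm keeps its last pose, push and grip.
It fails at once if the bottle rack or another thing on the bench is displaced by more than 30 mm (distance of any of rack_centre, capped_vial_centre, open_vial_centre, vial_cap_centre, battery_pack_centre, beaker_centre, dropper_centre from where it was at the start of the episode above 0.03 m).
It also fails if it takes over 45 s, if anything falls off the work surface, if the arm or the gripper's body presses on something with over 40 N, if the wrist force passes 120 N, or if a joint passes its speed limit or range.

## Working session

There is one attempt and no reset: what is moved stays moved. The work goes in short steps, Python scripts to look and compute and a tool call to move; the robot and the scene stay as the last step left them, time stands still between calls to the robot, and variables do not carry over. Pictures are saved under pics/ and viewed, and the job is handed in when it is done.

Besides the shell and the picture viewer there is one more tool, called after ">>>" as name(argument=value, ...) on one line, values as JSON. play_rows: Moves the arm, as the interface text tells. Its arguments: {"type":"object","properties":{"plan":{"type":"array","items":{"type":"array","items":{"type":"number"}}},"force":{"type":"number"}},"required":["plan"]}

```bash
mkdir -p pics; ls; cat > h.py <<'E'
import numpy as np, cv2, json
from bench import r
from scipy.spatial.transform import Rotation as Rn
def K(p):
    f=210/np.tan(np.radians(p["vfov"])/2); return f,p["cx"],p["cy"]
def pose():
    o=r.get_obs(); return np.array(o["tcp_pos"]),Rn.from_rotvec(o["orientation"]).as_matrix()
def shot(n):
    tp,tr=pose(); p=r.grab_frame(n)
    if n=="wrist":
        T=np.array(p["tool_from_camera"]); Rc=tr@T[:3,:3]; tc=tr@T[:3,3]+tp
        p["Rw"]=Rc; p["tw"]=tc
    else:
        R=np.array(p["R"]);p["Rw"]=R.T;p["tw"]=-R.T@np.array(p["t"])
    return p
def ray(p,u,v):
    f,cx,cy=K(p); d=np.array([(u-cx)/f,(v-cy)/f,1]); return p["tw"],p["Rw"]@d
def at_z(p,u,v,z):
    o,d=ray(p,u,v); return o+d*(z-o[2])/d[2]
def deproj(p,u,v):
    o,d=ray(p,u,v); return o+d*p["z_map"][int(v),int(u)]
def proj(p,X):
    f,cx,cy=K(p); c=p["Rw"].T@(np.array(X)-p["tw"]); return cx+f*c[0]/c[2],cy+f*c[1]/c[2]
def tri(a,b):
    (o1,d1),(o2,d2)=a,b; A=np.stack([d1,-d2],1); s=np.linalg.lstsq(A,o2-o1,rcond=None)[0]
    x,y=o1+d1*s[0],o2+d2*s[1]; return (x+y)/2,np.linalg.norm(x-y)
E
python3 - <<'E'
from h import *
np.set_printoptions(precision=4,suppress=True)
print(r.get_obs(), r.finger_overhang)
P={}
for n in ["side","top"]:
    p=shot(n);P[n]=p; cv2.imwrite(f"pics/{n}0.png",p["pixels"]); print(n,p["vfov"],p["cx"],p["cy"],p["tw"],p["Rw"][:,2])
R={}
for l in ["gate_hinge","gate_end","main_catch_grip","safety_catch_grip","capped_vial_centre","open_vial_centre","battery_pack_centre","beaker_centre","rack_centre","dropper_centre"]:
    rr=[]
    for n in P:
        q=r.pinpoint(P[n],l)
        if q:
            u,v=q[0]["position"][0]*560,q[0]["position"][1]*420; rr.append(ray(P[n],u,v)); print(l,n,round(u),round(v),round(q[0]["conf"],2),deproj(P[n],min(u,559),min(v,419)))
    if len(rr)==2: print("   tri",*tri(*rr))
E
```

```text
pics
{'clock': 0.0, 'joints': array([ 1.2269,  0.4778,  0.0223,  1.5565, -0.0115,  1.1093, -0.0831]), 'qvel': array([-0.001 ,  0.0011,  0.0016, -0.0008,  0.0008, -0.0005, -0.0007]), 'tau': array([  0.0005, -59.6444,   1.6079, -28.1198,   0.0124,   0.0094,
        -0.    ]), 'tcp_pos': array([ 0.1575, -0.6558,  0.2383]), 'orientation': array([ 1.0349,  1.3132, -1.0331]), 'contact_force': array([-0.514 , -0.1774,  0.1375]), 'moment': array([ 0.0183, -0.0295, -0.0017]), 'grip_width': 0.08551792620188664} 0.008
side 52.56742075986782 276.0354700000858 209.26065884733367 [ 0.2972 -0.9251  0.988 ] [ 0.203   0.7233 -0.66  ]
top 50.48891989025827 278.4438069542747 208.64472649962 [ 0.347  -0.0044  1.4619] [ 0.1531  0.0147 -0.9881]
gate_hinge side 301 182 0.78 [0.6655 0.095  0.1556]
gate_hinge top 252 170 0.59 [0.6672 0.0916 0.16  ]
   tri [0.666  0.0919 0.1582] 0.0032032341086231835
gate_end side 303 226 0.59 [ 0.6071 -0.1073  0.1591]
gate_end top 312 195 0.76 [ 0.5983 -0.0908  0.1008]
   tri [ 0.602  -0.0903  0.1417] 0.022470699957833143
main_catch_grip side 302 209 0.69 [ 0.6199 -0.0548  0
[... 610 characters left out ...]
727  0.0365] 0.014338824323391258
battery_pack_centre side 293 186 0.62 [0.6883 0.2424 0.0201]
battery_pack_centre top 207 174 0.6 [0.6922 0.2495 0.0243]
   tri [0.6933 0.2518 0.0125] 0.003516979334156541
beaker_centre side 198 159 0.73 [0.3712 0.4288 0.0729]
beaker_centre top 136 271 0.62 [0.3789 0.4867 0.0048]
   tri [0.3759 0.4743 0.0421] 0.004406383639211081
rack_centre side 350 224 0.92 [ 0.7592 -0.098   0.1223]
rack_centre top 295 139 0.62 [ 0.8054 -0.0444  0.0248]
   tri [ 0.7913 -0.043   0.0648] 0.002701846576843884
dropper_centre side 238 397 0.58 [ 0.3368 -0.4664  0.0086]
dropper_centre top 430 276 0.49 [ 0.3417 -0.4657  0.0023]
   tri [ 0.3393 -0.4647  0.0049] 0.004715373071325645
```

View pics/side0.png

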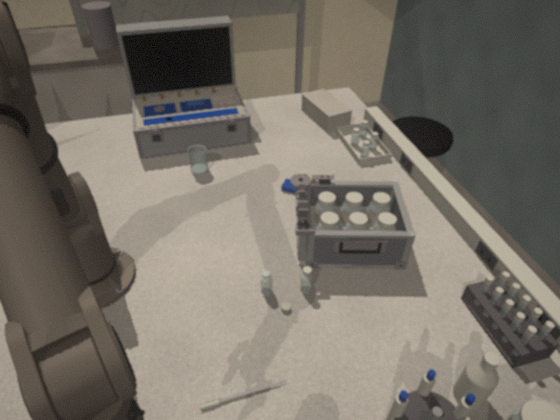

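View pics/top0.png

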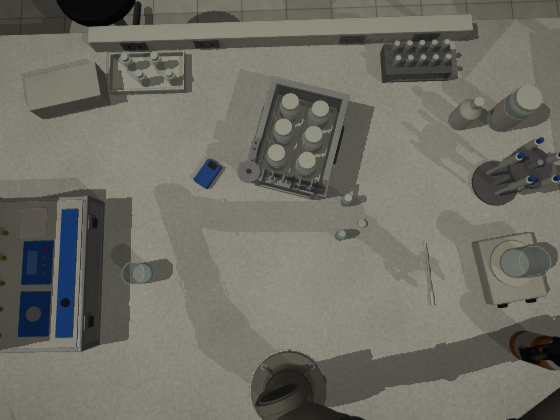

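The side view shows the gate along the carrier's left edge, with catches near (301,195–210) and vials at (267,282) and (307,278). In the top view the cam is at (250,171) and the gate runs to about (322,197). The points agree roughly with the given distances. Next I'll get the wrist camera over the gate to refine them.

```bash
python3 - <<'E'
from h import *
np.set_printoptions(precision=4,suppress=True)
tp,tr=pose(); print(tp); print(tr)
p=shot("wrist"); print(p["tool_from_camera"],p["vfov"]); 
z=tr[:,2]; print("jaw ang",np.degrees(np.arctan2(z[1],z[0])))
E
```

```text
[ 0.1577 -0.6563  0.2393]
[[ 0.      0.9723  0.2336]
 [-0.      0.2336 -0.9723]
 [-1.      0.      0.    ]]
[[ 0.0001 -0.2787  0.9604 -0.1352]
 [ 0.0003 -0.9604 -0.2787  0.07  ]
 [ 1.      0.0003 -0.     -0.0006]
 [ 0.      0.      0.      1.    ]] 70.99634819435562
jaw ang -76.49111917831125
```

>>> play_rows(plan=[[1,0.02,0.03,0.03,0.13],[1,0.04,0.06,0.06,0.26],[1,0.07,0.09,0.08,0.39],[1,0.09,0.12,0.08,0.52],[1,0.11,0.15,0.08,0.65],[1,0.13,0.19,0.08,0.78],[1,0.15,0.22,0.08,0.91],[1,0.18,0.25,0.08,1.04],[1,0.2,0.28,0.08,1.17],[1,0.22,0.31,0.08,1.3]])

```text
clock: 2.15
tcp_pos: [0.3786, -0.3449, 0.3196]
orientation: [0.023, 1.57, -0.023]
contact_force: [-0.1, 0.5, 1.0]
grip_width: 0.0857
```

>>> play_rows(plan=[[1,0.02,0.03,0,0.13],[1,0.04,0.06,0,0.26],[1,0.07,0.09,0,0.39],[1,0.09,0.12,0,0.52],[1,0.11,0.15,0,0.65],[1,0.13,0.19,0,0.78],[1,0.15,0.22,0,0.91],[1,0.18,0.26,0,1.04],[1,0.2,0.3,0,1.17],[1,0.22,0.32,0,1.3]])

```text
clock: 3.15
tcp_pos: [0.5983, -0.0216, 0.3198]
orientation: [-0.988, 1.333, 0.989]
contact_force: [-0.3, 0.1, 0.9]
grip_width: 0.0856
```

>>> play_rows(plan=[[0.5,0,0,0,0],[0.5,0,0,0,0]])

```text
clock: 3.35
tcp_pos: [0.5977, -0.0262, 0.3189]
orientation: [-0.98, 1.339, 0.981]
contact_force: [-0.4, -0.7, 0.2]
grip_width: 0.0642
```

```bash
cat > look.py <<'E'
from h import *
import sys
np.set_printoptions(precision=4,suppress=True)
o=r.get_obs(); tp,tr=pose(); print(o["clock"],tp,"jaw",np.degrees(np.arctan2(tr[1,2],tr[0,2])),o["joints"],o["contact_force"],o["grip_width"])
P=[shot("wrist"),shot("side"),shot("top")]
tag=sys.argv[1]
for p,n in zip(P,["w","s","t"]): cv2.imwrite(f"pics/{n}{tag}.png",p["pixels"])
for l in ["gate_hinge","gate_end","main_catch_grip","safety_catch_grip"]:
    rr=[]
    for p,n in zip(P,"wst"):
        q=r.pinpoint(p,l)
        if q:
            u,v=q[0]["position"][0]*560,q[0]["position"][1]*420; rr.append(ray(p,u,v)); print(l,n,round(u),round(v),round(q[0]["conf"],2),deproj(p,min(u,559),min(v,419)),at_z(p,u,v,0.15 if 'gate' in l else .187))
            if n in "st" and len(rr)>1: print("   tri",*tri(rr[0],rr[-1]))
E
python3 look.py 1
```

```text
3.35 [ 0.5977 -0.0262  0.3189] jaw 72.45097001236681 [ 0.4989  0.3759 -0.7361  1.6092  0.2617  1.2589  0.9809] [-0.3941 -0.6864  0.1965] 0.0642304472122924
gate_hinge w 412 216 0.87 [0.6599 0.0983 0.1633] [0.6659 0.103  0.15  ]
gate_hinge s 300 182 0.66 [0.6601 0.0861 0.1621] [0.6654 0.1009 0.15  ]
   tri [0.6667 0.1038 0.1477] 0.0004595441264825094
gate_hinge t 250 169 0.58 [0.6707 0.0966 0.1579] [0.6727 0.0972 0.15  ]
   tri [0.6681 0.0994 0.1538] 0.008828174772166165
gate_end w 212 220 0.6 [ 0.6166 -0.121   0.1049] [ 0.6054 -0.1059  0.15  ]
gate_end s 304 231 0.81 [ 0.6002 -0.1294  0.1651] [ 0.6058 -0.1148  0.15  ]
   tri [ 0.6077 -0.1083  0.1432] 0.0011868411042400952
gate_end t 277 177 0.5 [0.5971 0.0147 0.3698] [0.6475 0.0186 0.15  ]
   tri [0.5424 0.0111 0.5024] 0.04752499981349256
main_catch_grip w 246 233 0.63 [ 0.6261 -0.073   0.1613] [ 0.6176 -0.067   0.187 ]
main_catch_grip s 303 205 0.71 [ 0.623  -0.0533  0.1896] [ 0.624  -0.0505  0.187 ]
   tri [ 0.6163 -0.0645  0.1991] 0.005080409503485812
safety_catch_grip w 333 226 0.8 [0.6469 0.0174 0.1621] [0.6369 0.0155 0.187 ]
safety_catch_grip t 277 176 0.91 [0.5989 0.0147 0.3701] [0.6411 0.0179 0.187 ]
   tri [0.6475 0.0179 0.1601] 0.0008965497317458863
```

View pics/w1.png

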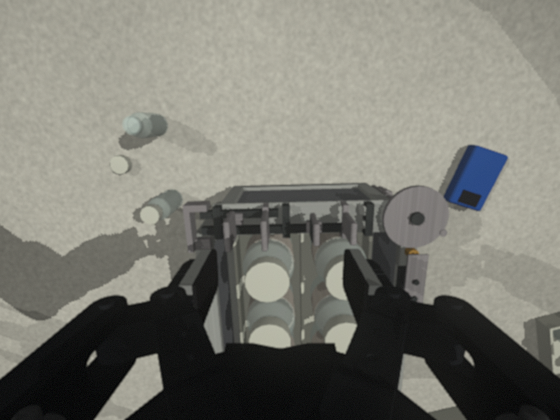

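The wrist view shows the cam at (416,217). The gate runs left to about (195,215), the strike is at (195,215) and the tabs lie at columns 230–350. I'll zoom in.

```bash
python3 - <<'E'
import cv2
a=cv2.imread("pics/w1.png")[170:270,170:450]
cv2.imwrite("pics/w1z.png",cv2.convertScaleAbs(cv2.resize(a,None,fx=2.85,fy=2.85,interpolation=cv2.INTER_CUBIC),alpha=1.8))
E
```

```text
(no output)
```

View pics/w1z.png

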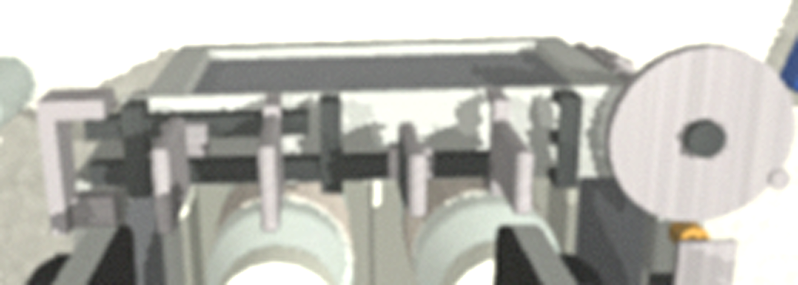

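```bash
cat > cloud.py <<'E'
from h import *
np.set_printoptions(precision=4,suppress=True)
def cloud(p):
    f,cx,cy=K(p); v,u=np.mgrid[0:420,0:560]; z=p["z_map"]
    d=np.stack([(u-cx)/f*z,(v-cy)/f*z,z],-1); W=d@p["Rw"].T+p["tw"]; W[z<=0]=np.nan; return W
def circ(W,guess,zr=(.155,.172)):
    m=(np.abs(W[...,2]-.163)<.008)&(np.hypot(W[...,0]-guess[0],W[...,1]-guess[1])<.05)
    return m
if __name__=="__main__":
    p=shot("wrist"); W=cloud(p)
    m=circ(W,(.666,.1)); m[:,:360]=False
    c=m.astype(np.uint8)*255; cs,_=cv2.findContours(c,cv2.RETR_EXTERNAL,cv2.CHAIN_APPROX_NONE); cc=max(cs,key=cv2.contourArea)
    pts=np.array([W[y,x] for (x,y) in cc[:,0]]); print("cam z",np.nanmedian(W[m][:,2]))
    (cx,cy),rad=cv2.minEnclosingCircle(pts[:,:2].astype(np.float32)); print("hinge",cx,cy,rad, W[m].mean(0))
    H=np.array([cx,cy])
    m=(W[...,2]>.178)&(W[...,2]<.215)&(np.abs(W[...,0]-.63)<.06)&(W[...,1]<.07)&(W[...,1]>-.15); m[270:]=False
    n,lab,st,ce=cv2.connectedComponentsWithStats(m.astype(np.uint8))
    for i in range(1,n):
        if st[i,4]>8:
            q=W[lab==i]; t=q[q[:,2]>q[:,2].max()-.008]; print(st[i],ce[i],q[:,2].max(),"xy",q.mean(0),"top",t.mean(0),"dist",np.linalg.norm(t.mean(0)[:2]-H),"min/max y",q[:,1].min(),q[:,1].max(), "x",q[:,0].min(),q[:,0].max())
E
python3 cloud.py
```

```text
cam z 0.1596056535841366
hinge 0.6689205169677734 0.10004862397909164 0.03842166066169739 [0.6641 0.0997 0.1598]
[260 213   9  39 278] [263.8453 231.9748] 0.20498671142824124 xy [ 0.6182 -0.0482  0.1993] top [ 0.62   -0.0491  0.2029] dist 0.15691603639747526 min/max y -0.055448049821689195 -0.043055615512009905 x 0.6062485802359818 0.6351810337953468
[222 214  13  39 368] [228.2011 232.8016] 0.20504962349446468 xy [ 0.6098 -0.0805  0.1972] top [ 0.6107 -0.0814  0.2026] dist 0.19058926161233528 min/max y -0.09009674293946583 -0.07567020048449409 x 0.5969501297327228 0.6258028193802456
[344 215  13  31 303] [349.8482 230.0363] 0.2046635361082327 xy [0.6416 0.0283 0.1961] top [0.6425 0.0288 0.2023] dist 0.07596157758700177 min/max y 0.02381830651000538 0.034525882649352954 x 0.632797146652799 0.654060149568072
[309 216  10  31 257] [313.6654 230.7121] 0.20524340362042032 xy [ 0.6316 -0.004   0.1973] top [ 0.633  -0.0039  0.202 ] dist 0.1100043106076503 min/max y -0.00964333015359016 0.0016321835964191612 x 0.6234939296005674 0.6445577828778855
```

Four tabs were found, with tops at about 203 mm and centre spacings of 33.6 and 34 mm, which fits the text. That gives the gate line at 73.9° and the hinge at (0.664, 0.102). I'll move over the main catch.

>>> play_rows(plan=[[0.5,0.01,-0.02,-0.04,0.013],[0.5,0.019,-0.033,-0.08,0.025],[0.5,0.019,-0.033,-0.095,0.025],[0.5,0.019,-0.033,-0.095,0.025],[0.5,0.019,-0.033,-0.095,0.025]])

```text
clock: 4.65
tcp_pos: [0.6171, -0.0577, 0.2258]
orientation: [-1.001, 1.327, 1.001]
contact_force: [-0.1, 0.9, 0.4]
grip_width: 0.0639
```

```bash
python3 - <<'E'
from h import *
from cloud import cloud
tp,tr=pose(); p=shot("wrist"); cv2.imwrite("pics/w2.png",p["pixels"]); print(tp,np.degrees(np.arctan2(tr[1,2],tr[0,2])))
d=np.array([.277,.961])
for nm,X in dict(mf=(0.6107,-.0814,.2026),mh=(.62,-.0491,.2029),sf=(.633,-.0039,.202),sh=(.6425,.0288,.2023)).items(): print(nm,proj(p,X))
W=cloud(p)
m=(W[...,2]>.178)&(W[...,2]<.207)&(np.abs(W[...,0]-.63)<.06)&(W[...,1]<.07)&(W[...,1]>-.15)
n,lab,st,ce=cv2.connectedComponentsWithStats(m.astype(np.uint8))
for i in range(1,n):
    if st[i,4]>30:
        q=W[lab==i]; t=q[q[:,2]>q[:,2].max()-.008]; print(st[i],ce[i].round(),q[:,2].max(),"top",t.mean(0))
E
```

```text
[ 0.6171 -0.0577  0.2258] 73.98726270726412
mf (np.float64(237.50554218695873), np.float64(249.73021399450388))
mh (np.float64(295.07164437764646), np.float64(249.98637142413224))
sf (np.float64(375.1992311169967), np.float64(249.38162836523765))
sh (np.float64(433.4733219354958), np.float64(249.76497680435938))
[231 215  17  60 805] [239. 244.] 0.2055212992078809 top [ 0.6105 -0.0814  0.2027]
[289 215  12  60 648] [294. 244.] 0.20501683191334236 top [ 0.6195 -0.0491  0.2028]
[359 221  25  46 781] [371. 242.] 0.2051480482078428 top [ 0.6316 -0.0036  0.2019]
[ 410  221   32   48 1040] [426. 244.] 0.2049042802961978 top [0.6425 0.0284 0.2019]
```

View pics/w2.png

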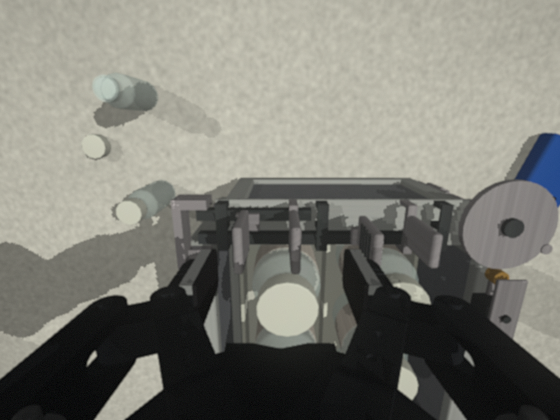

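>>> play_rows(plan=[[0.5,0,-0.001,-0.015,0],[0.5,0,-0.001,-0.03,0],[0.5,0,-0.001,-0.045,0],[0.5,0,-0.001,-0.045,0]])

```text
clock: 5.1
tcp_pos: [0.6148, -0.0605, 0.1762]
orientation: [-0.998, 1.333, 1.003]
contact_force: [-0.7, -0.2, -0.3]
grip_width: 0.0636
```

```bash
python3 - <<'E'
from h import *
for n in ["wrist","side"]:
    p=shot(n); cv2.imwrite(f"pics/{n}3.png",p["pixels"] if n=="wrist" else cv2.resize(p["pixels"][140:260,230:390],None,fx=5,fy=5))
E
```

```text
(no output)
```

View pics/wrist3.png

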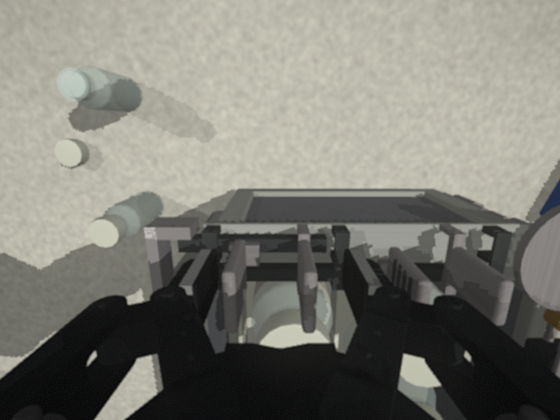

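The wrist view shows the main catch's tabs (230 and 307, row ~280) between the fingers (200 and 365). The next move is the squeeze.

>>> play_rows(plan=[[-1,0.001,0,0.002,0],[-1,0.001,0,0.002,0],[-1,0.001,0,0.002,0],[-1,0.001,0,0.002,0],[-1,0.001,0,0.002,0],[-1,0.001,0,0.002,0]], force=40)

```text
clock: 5.8
tcp_pos: [0.6188, -0.0594, 0.1828]
orientation: [-1.001, 1.326, 0.999]
contact_force: [-0.1, 1.9, 6.1]
grip_width: 0.0262
```

```bash
python3 - <<'E'
from h import *
p=shot("wrist"); cv2.imwrite("pics/wrist4.png",p["pixels"]); print(r.get_obs())
E
```

```text
{'clock': 5.85, 'joints': array([ 0.49041179,  0.53350129, -0.67839723,  1.70989007,  0.38106335,
        1.03081211,  0.97229072]), 'qvel': array([-6.88933816e-04,  5.00295891e-04, -1.59827254e-04, -6.55038749e-04,
       -1.72227699e-03, -8.66094290e-04, -1.86214301e-06]), 'tau': array([ 9.71926041e-01, -5.17012632e+01, -7.43012890e+00, -2.30807376e+01,
        1.90298940e-02, -1.83045301e-01,  7.38357799e-02]), 'tcp_pos': array([ 0.61887795, -0.05939878,  0.18285445]), 'orientation': array([-1.00118163,  1.32596992,  0.9988148 ]), 'contact_force': array([-0.26743559,  0.95472337,  5.9477129 ]), 'moment': array([-0.24540985,  0.15969781, -0.04498016]), 'grip_width': 0.026213504909596144}
```

View pics/wrist4.png

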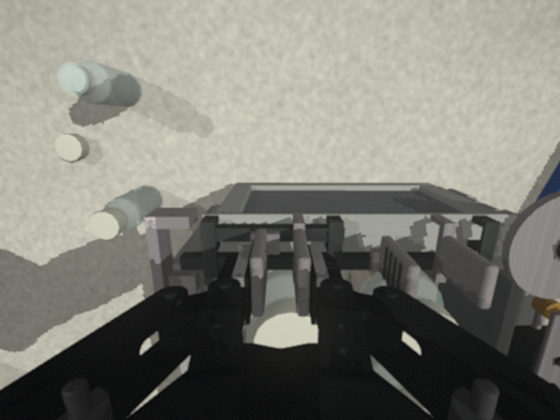

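The catch is fully squeezed (26 mm). Next I ease the gate out along the arc to about 0.088.

>>> play_rows(plan=[[-1,-0.003,0.001,0,-0.02],[-1,-0.006,0.002,0,-0.04],[-1,-0.01,0.003,0,-0.06],[-1,-0.0125,0.0042,0,-0.08],[-1,-0.014,0.0047,0,-0.088],[-1,-0.014,0.0047,0,-0.088],[-1,-0.014,0.0047,0,-0.088]])

```text
clock: 6.55
tcp_pos: [0.6051, -0.0548, 0.1828]
orientation: [-0.935, 1.358, 0.932]
contact_force: [2.3, 1.4, 7.2]
grip_width: 0.026
```

```bash
cat > tabs.py <<'E'
from h import *
from cloud import cloud
H=np.array([.6637,.1024])
o=r.get_obs(); tp,tr=pose(); print(o["clock"],tp,"jaw",np.degrees(np.arctan2(tr[1,2],tr[0,2])),o["contact_force"],o["moment"],o["grip_width"])
v=tp[:2]-H; print("radius",np.linalg.norm(v),"gate-from-tcp", np.radians(-106.1)-np.arctan2(v[1],v[0]))
p=shot("wrist"); import sys; cv2.imwrite(f"pics/{sys.argv[1]}.png",p["pixels"])
W=cloud(p)
ds=np.hypot(W[...,0]-H[0],W[...,1]-H[1])
m=(W[...,2]>.178)&(W[...,2]<.207)&(ds<.21)&(ds>.06)
n,lab,st,ce=cv2.connectedComponentsWithStats(m.astype(np.uint8))
for i in range(1,n):
    if st[i,4]>60:
        q=W[lab==i]; t=q[q[:,2]>.198]
        if len(t)<5: continue
        c=t.mean(0); v=c[:2]-H; print(st[i],"top",c,"dist",np.linalg.norm(v),"ang",np.radians(-106.1)-np.arctan2(v[1],v[0]))
E
python3 tabs.py w5
```

```text
6.55 [ 0.6051 -0.0548  0.1828] jaw 68.91925648716824 [2.3005 1.3957 7.1953] [-0.2164  0.0125  0.0192] 0.02599741004412227
radius 0.16773358591665136 gate-from-tcp 0.07585158175654194
[ 217  236   49   81 1826] top [ 0.5968 -0.0649  0.2029] dist 0.18021164874398632 ang 0.09945255224808891
[ 294  237   49   80 1825] top [ 0.6057 -0.0418  0.2029] dist 0.1554215551251309 ang 0.10174842707178278
[ 382  243   38   56 1369] top [0.6208 0.0005 0.2022] dist 0.11060262936658283 ang 0.11744243293702072
[ 447  243   51   66 2135] top [0.636  0.0307 0.202 ] dist 0.07690257592085359 ang 0.08771385784718899
```

View pics/w5.png

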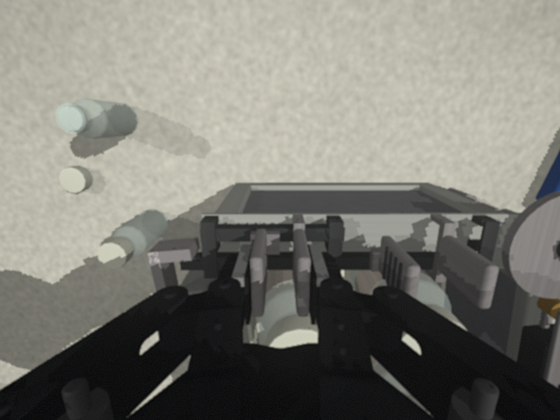

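>>> play_rows(plan=[[-1,-0.002,0.001,0,-0.006],[-1,-0.002,0.001,0,-0.006],[-1,-0.002,0.001,0,-0.006]])

```text
clock: 6.9
tcp_pos: [0.6047, -0.0546, 0.1829]
orientation: [-0.932, 1.358, 0.925]
contact_force: [7.6, -0.3, 2.8]
grip_width: 0.0259
```

The force climbed to 7.6 N while the TCP barely moved, so the gate is against its safety stop. I'll release it and lift.

>>> play_rows(plan=[[0.5,0,0,0,0],[0.5,0,0,0,0],[0.5,0,0,0,0],[0.5,0,0,0,0],[0.5,0,0,0.02,0],[0.5,0,0,0.05,0],[0.5,0,0,0.08,0],[0.5,0,0,0.08,0],[0.5,0,0,0.08,0]])

```text
clock: 7.8
tcp_pos: [0.6019, -0.0542, 0.2618]
orientation: [-0.93, 1.362, 0.928]
contact_force: [-0.7, 0.0, 0.5]
grip_width: 0.0637
```

```bash
python3 tabs.py w6
```

```text
7.8 [ 0.6019 -0.0542  0.2618] jaw 68.54679180606311 [-0.666   0.047   0.4571] [0.0053 0.0099 0.0136] 0.06370608273904187
radius 0.16839776909446855 gate-from-tcp 0.09496201773008672
[242 205  13  49 532] top [ 0.597  -0.077   0.2027] dist 0.19140418844685433 ang 0.07501033435371252
[290 204  10  49 447] top [ 0.6087 -0.0454  0.203 ] dist 0.15770548852723187 ang 0.0750413217909518
[393 207  24  39 662] top [0.6371 0.0304 0.2023] dist 0.0767948434323378 ang 0.07261589694089521
[349 208  19  39 553] top [ 0.6253 -0.0012  0.2025] dist 0.11051302838110713 ang 0.07416898775940739
```

View pics/w6.png

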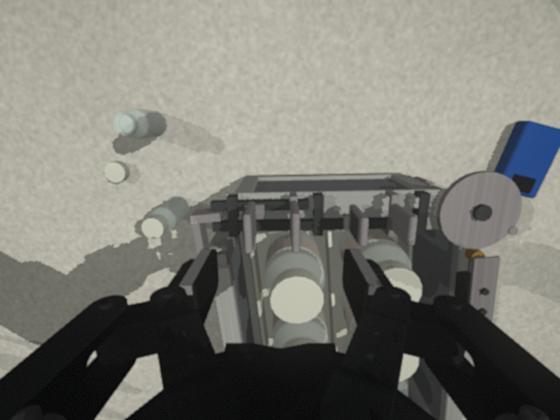

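The gate rests at 0.075 rad, with the main catch shot and spaced 34 mm. Tab distances match the text within 1 mm. On to the safety catch.

>>> play_rows(plan=[[0.5,0.01,0.03,0,0.009],[0.5,0.025,0.06,0,0.018],[0.5,0.0315,0.075,0,0.018],[0.5,0.0315,0.075,-0.02,0.018],[0.5,0.0315,0.075,-0.035,0.018],[0.5,0.0315,0.075,-0.035,0.018],[0.5,0.0315,0.075,-0.035,0.018]])

```text
clock: 8.55
tcp_pos: [0.6327, 0.0193, 0.2256]
orientation: [-0.941, 1.359, 0.942]
contact_force: [0.5, -0.1, 1.2]
grip_width: 0.0643
```

```bash
python3 tabs.py w7
```

```text
8.55 [0.6327 0.0193 0.2256] jaw 69.49077974035384 [ 0.5159 -0.13    1.2374] [-0.0008 -0.0638  0.0067] 0.06432571781580262
radius 0.08866608145571096 gate-from-tcp 0.07559888637738776
[  96  215   37   60 1522] top [ 0.5974 -0.0759  0.2023] dist 0.1902205267929276 ang 0.074748682339002
[ 155  215   28   60 1186] top [ 0.6091 -0.0442  0.2025] dist 0.15648515346457992 ang 0.07568759699280037
[238 221  16  47 595] top [0.6256 0.     0.2027] dist 0.109274602798347 ang 0.07561502145834531
[295 220  13  48 524] top [0.637  0.0315 0.2029] dist 0.07580772295132952 ang 0.0790103792073471
```

View pics/w7.png

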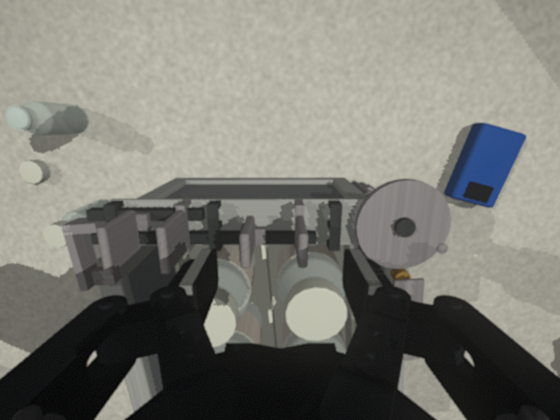

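>>> play_rows(plan=[[0.5,0.001,0.0025,-0.015,0],[0.5,0.001,0.0025,-0.03,0],[0.5,0.001,0.0025,-0.042,0],[0.5,0.001,0.0025,-0.042,0],[-1,0.001,0.0025,-0.042,0],[-1,0.001,0.0025,-0.042,0],[-1,0.001,0.0025,-0.042,0],[-1,0.001,0.0025,-0.042,0],[-1,0.001,0.0025,-0.042,0],[-1,0.001,0.0025,-0.042,0]], force=60)

```text
clock: 9.6
tcp_pos: [0.6345, 0.0221, 0.1854]
orientation: [-0.944, 1.357, 0.941]
contact_force: [-1.7, -3.3, 4.9]
grip_width: 0.0251
```

```bash
python3 tabs.py w8
```

```text
9.6 [0.6345 0.0221 0.1854] jaw 69.53843109795295 [-1.7204 -3.3037  4.9161] [-1.3557  0.8113 -0.0606] 0.025104250444661632
radius 0.08542706646644371 gate-from-tcp 0.06737191246802077
[  33  237   59   79 3010] top [ 0.5974 -0.0755  0.2021] dist 0.1898910134318953 ang 0.07593172861807851
[ 111  236   43   79 2243] top [ 0.6081 -0.0436  0.2023] dist 0.15620103259010104 ang 0.08271416110375496
[ 220  243   46   68 1425] top [0.6262 0.0113 0.2029] dist 0.09853352844605395 ang 0.10912105007790096
[ 293  244   46   67 1485] top [0.6354 0.0352 0.2029] dist 0.07294188964761548 ang 0.11777403843627154
```

View pics/w8.png

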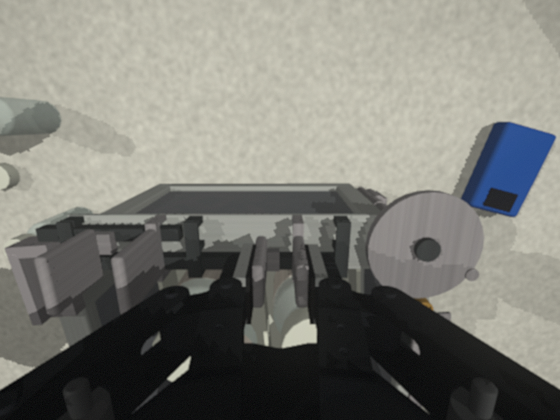

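The safety catch is squeezed. I'll compute the arc waypoints.

```bash
python3 - <<'E'
import numpy as np
a0=np.radians(-106.1)
P=lambda t:.0862*np.array([np.cos(a0-t),np.sin(a0-t)])
t=.075
for n in range(4):
    print("call")
    for k in range(1,11 if n<3 else 3):
        d=P(t+.05*k)-P(t); print([-1,*d.round(4).tolist(),0,round(-.05*k,3)],end=", ")
    t+=.5
E
```

```text
call
[-1, -0.004, 0.0016, 0, -0.05], [-1, -0.0079, 0.0034, 0, -0.1], [-1, -0.0117, 0.0054, 0, -0.15], [-1, -0.0155, 0.0076, 0, -0.2], [-1, -0.0191, 0.0099, 0, -0.25], [-1, -0.0225, 0.0125, 0, -0.3], [-1, -0.0259, 0.0152, 0, -0.35], [-1, -0.0291, 0.0181, 0, -0.4], [-1, -0.0322, 0.0211, 0, -0.45], [-1, -0.0351, 0.0243, 0, -0.5], call
[-1, -0.0027, 0.0033, 0, -0.05], [-1, -0.0053, 0.0068, 0, -0.1], [-1, -0.0077, 0.0104, 0, -0.15], [-1, -0.0099, 0.0141, 0, -0.2], [-1, -0.012, 0.0179, 0, -0.25], [-1, -0.0138, 0.0218, 0, -0.3], [-1, -0.0154, 0.0257, 0, -0.35], [-1, -0.0169, 0.0298, 0, -0.4], [-1, -0.0181, 0.0339, 0, -0.45], [-1, -0.0191, 0.0381, 0, -0.5], call
[-1, -0.0008, 0.0042, 0, -0.05], [-1, -0.0014, 0.0085, 0, -0.1], [-1, -0.0018, 0.0128, 0, -0.15], [-1, -0.002, 0.0171, 0, -0.2], [-1, -0.0019, 0.0214, 0, -0.25], [-1, -0.0017, 0.0257, 0, -0.3], [-1, -0.0012, 0.03, 0, -0.35], [-1, -0.0005, 0.0342, 0, -0.4], [-1, 0.0004, 0.0385, 0, -0.45], [-1, 0.0015, 0.0426, 0, -0.5], call
[-1, 0.0013, 0.0041, 0, -0.05], [-1, 0.0028, 0.0081, 0, -0.1],
```

>>> play_rows(plan=[[-1,-0.004,0.0016,0,-0.05],[-1,-0.0079,0.0034,0,-0.1],[-1,-0.0117,0.0054,0,-0.15],[-1,-0.0155,0.0076,0,-0.2],[-1,-0.0191,0.0099,0,-0.25],[-1,-0.0191,0.0099,0,-0.25]])

```text
clock: 10.25
tcp_pos: [0.6156, 0.0324, 0.1854]
orientation: [-0.753, 1.436, 0.749]
contact_force: [0.8, -2.0, 5.7]
grip_width: 0.025
```

```bash
python3 tabs.py w9
```

```text
10.25 [0.6156 0.0324 0.1854] jaw 55.18437262244696 [ 0.7678 -2.0293  5.7007] [-1.3502  0.4746 -0.0623] 0.02496269593515803
radius 0.08498812750712777 gate-from-tcp 0.3209581549040168
[  33  237   58   79 3030] top [ 0.5553 -0.0532  0.202 ] dist 0.1896685711197275 ang 0.32766393100310287
[ 111  236   43   79 2238] top [ 0.5736 -0.0249  0.2023] dist 0.15596959069998315 ang 0.3350119732374983
[ 293  243   47   68 1487] top [0.6194 0.0446 0.2029] dist 0.07276557855010435 ang 0.37270856861857604
[ 220  244   46   67 1425] top [0.6048 0.0237 0.2028] dist 0.09831260593624294 ang 0.36197503372665585
```

View pics/w9.png

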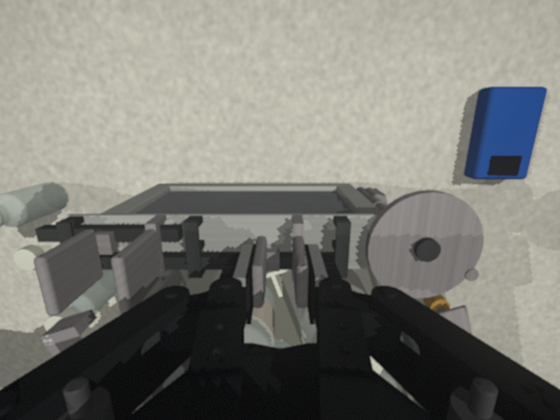

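The gate follows and now stands at 0.325 rad, clear of the strike. I'll carry on.

```bash
python3 - <<'E'
import numpy as np
a0=np.radians(-106.1)
P=lambda t:.0858*np.array([np.cos(a0-t),np.sin(a0-t)])
t=.325
for n in range(3):
    print("call")
    for k in range(1,11):
        d=P(t+.05*k)-P(t); print([-1,*d.round(4).tolist(),0,round(-.05*k,3)],end=", ")
    t+=.5
E
```

```text
call
[-1, -0.0035, 0.0025, 0, -0.05], [-1, -0.0068, 0.0052, 0, -0.1], [-1, -0.01, 0.0081, 0, -0.15], [-1, -0.013, 0.0111, 0, -0.2], [-1, -0.0159, 0.0143, 0, -0.25], [-1, -0.0187, 0.0176, 0, -0.3], [-1, -0.0212, 0.021, 0, -0.35], [-1, -0.0236, 0.0246, 0, -0.4], [-1, -0.0258, 0.0283, 0, -0.45], [-1, -0.0278, 0.0321, 0, -0.5], call
[-1, -0.0018, 0.0039, 0, -0.05], [-1, -0.0035, 0.0078, 0, -0.1], [-1, -0.0049, 0.0119, 0, -0.15], [-1, -0.0061, 0.016, 0, -0.2], [-1, -0.0071, 0.0202, 0, -0.25], [-1, -0.0079, 0.0244, 0, -0.3], [-1, -0.0085, 0.0286, 0, -0.35], [-1, -0.0089, 0.0329, 0, -0.4], [-1, -0.0091, 0.0372, 0, -0.45], [-1, -0.009, 0.0415, 0, -0.5], call
[-1, 0.0003, 0.0043, 0, -0.05], [-1, 0.0007, 0.0085, 0, -0.1], [-1, 0.0014, 0.0128, 0, -0.15], [-1, 0.0023, 0.017, 0, -0.2], [-1, 0.0034, 0.0211, 0, -0.25], [-1, 0.0047, 0.0252, 0, -0.3], [-1, 0.0062, 0.0292, 0, -0.35], [-1, 0.0079, 0.0332, 0, -0.4], [-1, 0.0098, 0.037, 0, -0.45], [-1, 0.0119, 0.0407, 0, -0.5],
```

>>> play_rows(plan=[[-1,-0.0035,0.0025,0,-0.05],[-1,-0.0068,0.0052,0,-0.1],[-1,-0.01,0.0081,0,-0.15],[-1,-0.013,0.0111,0,-0.2],[-1,-0.0159,0.0143,0,-0.25],[-1,-0.0187,0.0176,0,-0.3],[-1,-0.0212,0.021,0,-0.35],[-1,-0.0236,0.0246,0,-0.4],[-1,-0.0258,0.0283,0,-0.45],[-1,-0.0278,0.0321,0,-0.5]], force=80)

```text
clock: 11.3
tcp_pos: [0.5884, 0.0647, 0.1855]
orientation: [-0.364, 1.538, 0.362]
contact_force: [2.7, -1.4, 7.9]
grip_width: 0.0245
```

```bash
python3 tabs.py w10; python3 -c "
from h import *
print(r.get_obs()['joints'])"
```

```text
11.3 [0.5884 0.0647 0.1855] jaw 26.53191197359242 [ 2.7086 -1.4095  7.8663] [-1.0824  0.8233  0.15  ] 0.02446302469988279
radius 0.08420383193629587 gate-from-tcp 0.8262444070556576
[ 110  237   44   78 2233] top [0.5238 0.0341 0.2024] dist 0.155733899720825 ang 0.835479393880902
[  33  238   59   79 3031] top [0.4943 0.0178 0.2021] dist 0.18938146027587902 ang 0.8268541887994587
[ 293  243   46   65 1437] top [0.5972 0.0734 0.2029] dist 0.07251210348482884 ang 0.8784475888358236
[ 221  244   45   65 1375] top [0.5746 0.062  0.2029] dist 0.09783734738436115 ang 0.8645530468529774
[ 0.1943477   0.44956041 -0.53535042  1.78641564  0.2712309   0.97725275
  0.01065403]
```

>>> play_rows(plan=[[-1,-0.0018,0.0039,0,-0.05],[-1,-0.0035,0.0078,0,-0.1],[-1,-0.0049,0.0119,0,-0.15],[-1,-0.0061,0.016,0,-0.2],[-1,-0.0071,0.0202,0,-0.25],[-1,-0.0079,0.0244,0,-0.3],[-1,-0.0085,0.0286,0,-0.35],[-1,-0.0089,0.0329,0,-0.4],[-1,-0.0091,0.0372,0,-0.45],[-1,-0.009,0.0415,0,-0.5]])

```text
clock: 12.35
tcp_pos: [0.5799, 0.1063, 0.1855]
orientation: [0.03, 1.568, -0.029]
contact_force: [3.3, -2.6, 5.5]
grip_width: 0.0244
```

```bash
python3 tabs.py w11; python3 -c "
from h import *
print(r.get_obs()['joints'])"
```

```text
12.35 [0.5799 0.1063 0.1855] jaw -2.1347783675288587 [ 3.3021 -2.6464  5.5448] [-0.6084  0.6966  0.2498] 0.024416106000524074
radius 0.08391994240329861 gate-from-tcp -4.947024016171372
[ 110  237   44   78 2230] top [0.5082 0.11   0.2024] dist 0.15569724467911572 ang -4.944746651057494
[  33  238   59   80 3033] top [0.4745 0.1097 0.2021] dist 0.18939018686969203 ang -4.954861661495393
[ 220  243   46   66 1392] top [0.5661 0.1102 0.2029] dist 0.09792412734416395 ang -4.913519334972822
[ 293  244   46   64 1423] top [0.5914 0.1092 0.2029] dist 0.07261924054119948 ang -4.899227876739315
[ 0.05135726  0.42894884 -0.43887154  1.79698737  0.21756221  0.96005406
 -0.51715551]
```

It is past the click stop at about 1.33 rad. The last stretch goes to about 1.63.

>>> play_rows(plan=[[-1,0.0003,0.0043,0,-0.05],[-1,0.0007,0.0085,0,-0.1],[-1,0.0014,0.0128,0,-0.15],[-1,0.0023,0.017,0,-0.2],[-1,0.0034,0.0211,0,-0.25],[-1,0.0047,0.0252,0,-0.3],[-1,0.0047,0.0252,0,-0.3],[-1,0.0047,0.0252,0,-0.3],[-1,0.0047,0.0252,0,-0.3]])

```text
clock: 13.3
tcp_pos: [0.5848, 0.1314, 0.1855]
orientation: [0.264, 1.552, -0.262]
contact_force: [3.2, -3.1, 6.2]
grip_width: 0.0243
```

```bash
python3 tabs.py w12; python3 look.py 12; python3 - <<'E'
from h import *
P=[shot("side"),shot("top")]
ref=dict(capped_vial_centre=(.6003,-.2033,.0289),open_vial_centre=(.4779,-.1727,.0365),battery_pack_centre=(.6933,.2518,.0125),rack_centre=(.7913,-.043,.0648),dropper_centre=(.339,-.465,.005),beaker_centre=(.376,.474,.042))
for l in ref:
    rr=[]
    for p in P:
        q=r.pinpoint(p,l)
        if q: rr.append(ray(p,q[0]["position"][0]*560,q[0]["position"][1]*420))
    if len(rr)==2: print(l,tri(*rr)[0]-ref[l])
E
```

```text
13.3 [0.5848 0.1314 0.1855] jaw -19.219739072515438 [ 3.2255 -3.1435  6.1627] [-0.2687  0.6354  0.3083] 0.024347957751911974
radius 0.08403644191538091 gate-from-tcp -4.641433645344673
[ 111  237   44   78 2229] top [0.5173 0.1557 0.2024] dist 0.15585554346708105 ang -4.644122153128103
[  33  238   58   80 3045] top [0.4849 0.1653 0.2022] dist 0.18954448681932634 ang -4.654976150932992
[ 293  243   46   65 1430] top [0.5967 0.1307 0.203 ] dist 0.07276350705682348 ang -4.5938321137779905
[ 220  244   46   65 1381] top [0.5727 0.1389 0.2029] dist 0.09807809615951936 ang -4.6116976644412775
13.35 [0.5848 0.1313 0.1855] jaw -19.222266354507706 [-0.035   0.435  -0.3778  1.7773  0.1912  0.9618 -0.8256] [ 3.6117 -3.2855  5.332 ] 0.024285107940557625
gate_hinge w 419 243 0.79 [0.6613 0.1085 0.1631] [0.6658 0.1011 0.15  ]
gate_hinge s 303 183 0.83 [0.6691 0.0879 0.1554] [0.6715 0.0945 0.15  ]
   tri [0.6701 0.0981 0.1461] 0.005687419916742747
gate_hinge t 248 170 0.9 [0.6658 0.1018 0.1661] [0.6697 0.1031 0.15  ]
   tri [0.667  0.1026 0.1527] 0.0041071747824874
gate_end w 74 244 0.9 [0.4888 0.
[... 385 characters left out ...]
[ 0.555   0.4378 -0.0032] [0.5055 0.1763 0.187 ]
   tri [0.5047 0.1628 0.1951] 0.004077221230728913
main_catch_grip t 230 224 0.94 [0.4489 0.1015 0.624 ] [0.502  0.1567 0.187 ]
   tri [0.5013 0.1583 0.187 ] 0.003479218389868079
safety_catch_grip w 265 269 0.59 [0.5777 0.1359 0.1913] [0.5767 0.1338 0.187 ]
safety_catch_grip s 269 172 0.91 [0.5681 0.1263 0.1902] [0.5691 0.1306 0.187 ]
   tri [0.573  0.1332 0.1841] 0.006219960913561476
capped_vial_centre [-0.0083901  -0.00188749  0.01411084]
open_vial_centre [-0.00236915 -0.00427297  0.00684195]
rack_centre [ 0.00133274 -0.00031097  0.00320569]
dropper_centre [0.02951087 0.15842712 0.51016306]
beaker_centre [-0.00156721  0.01275307 -0.02899167]
```

View pics/t12.png

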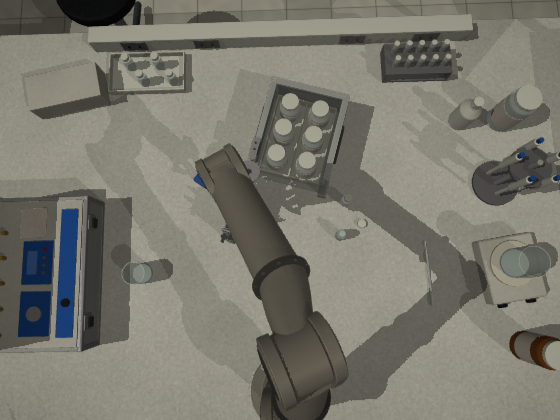

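View pics/w12.png

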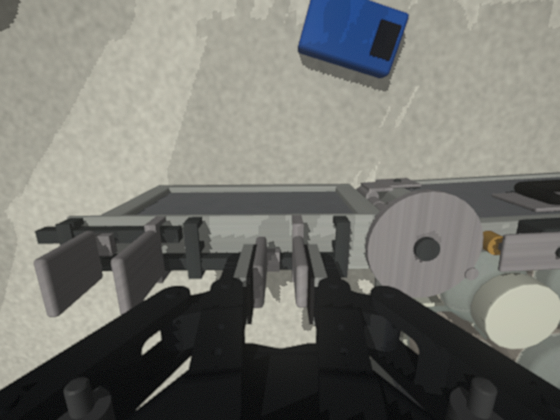

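View pics/s12.png

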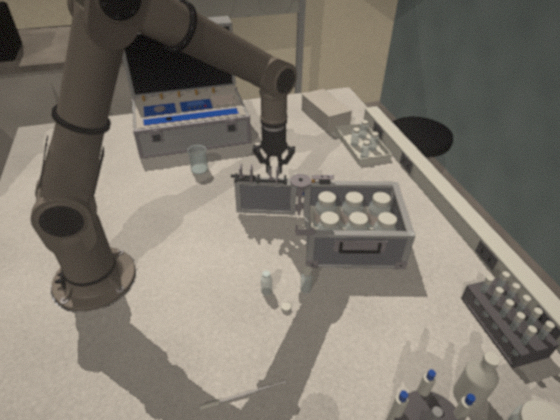

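The pictures show the gate at about 1.63 rad (TCP 1.64, jaw turn 1.63), at rest, with the fingers on the safety catch. The rack at (300,135), vials at (341,234) and (346,200), dropper at (429,270) and beaker at (137,272) in the top view look unmoved. The dropper's triangulated figure is a mis-detection, since it is in place in both pictures.

```bash
python3 -c "
from h import *
o=r.get_obs(); print(o['clock'],abs(o['qvel']).max(),o['grip_width'])
print(r.hand_in())"
```

```text
14.8 0.0022514274609044334 0.024363346560572697
the job is handed in; nothing more can be done
None
```

The gate is open and held a little wider than square, at about 1.63 rad, and the job was handed in at 14.8 s. `hand_in()` gives no verdict.

- **Main catch:** I squeezed it with the gate shut (finger opening 26 mm) and eased the gate out. The force then rose to 7.6 N with almost no further movement, so the gate was on its safety catch. Released, the gate rested at 0.075 rad with the main catch's tabs back at their unsqueezed spacing.
- **Safety catch:** I squeezed it (finger opening 25 mm) and swung the gate by it along the hinge arc, past the click stop. The fingers still grip it, set at 80 N.
- **Last checks:** The TCP position put the gate at 1.64 rad and the jaw turn at 1.63. The arm was at rest (joint speeds under 0.003 rad/s) and the force at the wrist was about 7 N.
- **Bench items:**
  - The rack measured within 4 mm of its start.
  - Both vials measured within about 17 mm. The beaker's reading was about 32 mm off, mostly in height. I put these down to detector noise, as they look unmoved in the pictures.
  - The dropper's position failed to measure because of a mis-detection, but it lies unmoved in both the side and top pictures.
  - The battery pack could not be measured because the arm hid most of it. The wrist view shows it clear of the gate.
  - The vial cap was judged only from the pictures, where it appears unmoved.

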